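Find the weak spring mount and fold its tag down

ROBOT

A 6-joint arm with a two-finger parallel gripper is mounted at the origin on the work surface. World frame = base frame: x ahead of the robot, y to its left, z up, the work surface at z = 0. Lengths are in m, angles in rad, forces in N, time in s.
With the tool pointing down it reaches from about 0.225 to 0.875 m from the base axis. Payload 3.4 kg.
Tool frame: the origin (TCP) lies at the very end of the fingers, on their centre line; the grasp point (between the pads) lies 19 mm behind it; z points along the fingers, y is the direction in which the jaws open and shut (so a half turn about z gives the same grasp; the last joint's range is limited). The gripper opens to 85 mm and grips with 20 to 120 N. Pads are 22 mm wide; open, the fingers measure 114 mm over their backs; the gripper's body (76 mm by 85 mm) begins 54 mm behind the grasp point. The pads swing forward as they close: fully open they stand 13 mm farther back than shut.
Start: joints at [1.128, 0.276, 1.505, -0, 1.361, -0.121], TCP at [0.182, 0.546, 0.208] pointing down, gripper open.
Joint ranges: [-2.89, 2.89], [-0.75, 2.08], [0.22, 2.7], [-1.18, 4.32], [0.11, 2.71], [-2.7, 2.7]. Speed limits (rad/s): [2.57, 2.57, 3.14, 3.14, 3.14, 3.14].

INTERFACE

Orientations are given as a unit quaternion [w, x, y, z].
In Python, from rig import manip, viewer, job gives the robot as it stands.
- The arm moves only by the shell command python3 -m crank 'ROWS' [OPENING] [FORCE]. ROWS is JSON, a list of rows, each a list of 6 numbers: the shift along the tool's x, y, z in m, then the turn, a rotation vector about the tool's x, y, z in degrees. In form: [[dx, dy, dz, rx, ry, rz], ...]. A call has 1 to 20 rows; each row is the pose to reach, as a shift and turn from the pose measured when the call began, along the tool's axes at that moment; what a row does not reach only later rows make up. A row lasts 1/8 s, in which the tool goes at most 62.5 mm and 10.7 degrees, less where a joint would pass 70% of its speed; a pose out of reach is approached as far as the arm can. A call with a gripper value outside its range is refused whole. OPENING is the opening, from 0 (shut) to 1 (fully open), set as the call begins (- or left out, the last holds). The fingers move at their own pace and stop on an object; FORCE is the grip in N (left out, the last holds). Time passes only in rows, so rows that repeat a pose let the fingers close. It gives the time, the measured TCP pose, the force and the opening at its end, in the units of the state.
- manip.get_state(): the state, without advancing time (a new reading comes with each control period).
- viewer.get_image(name): name is "scene" or "top"; returns a dict with "frame" (400x640x3 uint8, blue, green, red), "range_z" (400x640 float32, m along the optical axis (not along the pixel's ray), 0 where there is no reading), "intrinsics" (3x3 intrinsics, pixels), "D" ([k1, k2, p1, p2, k3] as OpenCV has them; the pictures are not rectified), "world_from_camera" (4x4, takes a point from camera to world coordinates). Camera axes: x right, y up, looking along -z (the intrinsics and any distortion apply to the point x, -y, -z); pixel columns grow to the right and rows downward; lengths in m; the calibration is good to about 2 mm. A picture is of the moment at which its call begins.
- job.sign_off(): hands the job in, once; it reports no verdict.
The state is a dict: "clock": time; "qpos": joint angles; "qd": joint speeds; "effort": joint torques, N m; "position": TCP position; "ee_rot": TCP orientation; "contact_force": force on the tool from outside, world axes, zero at the start; "moment": the same for the moment, N m; "width": finger opening in m.
Only numpy, scipy, OpenCV 4.12 (cv2) and the standard library are available. Lean on these libraries where they do the work, as an engineer would, in place of code of your own. Each camera call takes 0.05 s, during which the arm holds its last target. There are 200 camera calls.

TASK

The grinder has been wobbling: one of the three spring mounts on its green sub-base has gone soft. Working from left to right as seen from the robot, press each mount's round pad down a few millimetres with a fingertip and let it come up again; then push the hinged tag in front of the softest one down flat, leaving the other two tags standing. Only press and push: pull nothing up, leave the loose things where they lie, and finish with your hand clear.

Things in the scene. Friction and masses are not known exactly. Their poses are not given: they have to be found in the camera images.
- base: sub-base of a bench grinder: green steel tray fixed to the bench, 290 mm deep (x, away from the robot), 420 mm wide (y, to the left), flat top 22 mm above the bench; origin: centre of its underside; yaw within 0.2 rad. Three spring mounts are bolted on it, axes at (-20, 140), (70, 0), (-20, -140) mm in its x, y: left, middle, right. A hinged tag stands in front (-x) of each mount.
- mount_left: the left-hand mount: 70 mm square steel flange bolted to the tray, coil spring round a dark sleeve, and on it a sliding steel cap 55 mm across faced with a round black rubber pad. Origin: on its axis at the tray's top; the pad's face is 50 mm above it at rest. The three look alike; inside, a second, inner spring bears under the cap, but in one of the three (any of them) it is broken, and that one is soft.
- pad_left (a joint): how far the pad of the left-hand mount is pressed down, m: 0 at rest, growing downwards to 0.014 (bottomed). Springs back when let go. Pressed down 8 mm a sound mount pushes back with 10 to 14 N, the soft one with about 5 N. Must not be pulled up (negative).
- mount_middle: the middle mount (the one farthest from the robot): 70 mm square steel flange bolted to the tray, coil spring round a dark sleeve, and on it a sliding steel cap 55 mm across faced with a round black rubber pad. Origin: on its axis at the tray's top; the pad's face is 50 mm above it at rest. The three look alike; inside, a second, inner spring bears under the cap, but in one of the three (any of them) it is broken, and that one is soft.
- pad_middle (a joint): how far the pad of the middle mount (the one farthest from the robot) is pressed down, m: 0 at rest, growing downwards to 0.014 (bottomed). Springs back when let go. Pressed down 8 mm a sound mount pushes back with 10 to 14 N, the soft one with about 5 N. Must not be pulled up (negative).
- mount_right: the right-hand mount: 70 mm square steel flange bolted to the tray, coil spring round a dark sleeve, and on it a sliding steel cap 55 mm across faced with a round black rubber pad. Origin: on its axis at the tray's top; the pad's face is 50 mm above it at rest. The three look alike; inside, a second, inner spring bears under the cap, but in one of the three (any of them) it is broken, and that one is soft.
- pad_right (a joint): how far the pad of the right-hand mount is pressed down, m: 0 at rest, growing downwards to 0.014 (bottomed). Springs back when let go. Pressed down 8 mm a sound mount pushes back with 10 to 14 N, the soft one with about 5 N. Must not be pulled up (negative).
- tag_left (a joint): angle of the service tag in front of the left-hand mount, rad: 0 upright, 1.571 folded down flat on the tray. It starts leaning back at 0.7 to 0.95 and stays where it is left (stiff hinge, 0.04 N m). It swings about its lower edge, its upper edge going towards its mount (the tray's +x) and down.
- tag_left_edge (a point): middle of the free upper edge of that tag: plain aluminium plate 44 mm wide, 3 mm thick, 48 mm from hinge pin to this edge. The pin lies along the tray's y, 102 mm in front (tray's -x) of the mount's axis, 25.5 mm above the bench. Pushing straight down on the plate 20 mm behind the pin (+x) folds it flat; its upper face then lies 27 mm above the bench.
- tag_middle (a joint): angle of the service tag in front of the middle mount (the one farthest from the robot), rad: 0 upright, 1.571 folded down flat on the tray. It starts leaning back at 0.7 to 0.95 and stays where it is left (stiff hinge, 0.04 N m). It swings about its lower edge, its upper edge going towards its mount (the tray's +x) and down.
- tag_middle_edge (a point): middle of the free upper edge of that tag: plain aluminium plate 44 mm wide, 3 mm thick, 48 mm from hinge pin to this edge. The pin lies along the tray's y, 102 mm in front (tray's -x) of the mount's axis, 25.5 mm above the bench. Pushing straight down on the plate 20 mm behind the pin (+x) folds it flat; its upper face then lies 27 mm above the bench.
- tag_right (a joint): angle of the service tag in front of the right-hand mount, rad: 0 upright, 1.571 folded down flat on the tray. It starts leaning back at 0.7 to 0.95 and stays where it is left (stiff hinge, 0.04 N m). It swings about its lower edge, its upper edge going towards its mount (the tray's +x) and down.
- tag_right_edge (a point): middle of the free upper edge of that tag: plain aluminium plate 44 mm wide, 3 mm thick, 48 mm from hinge pin to this edge. The pin lies along the tray's y, 102 mm in front (tray's -x) of the mount's axis, 25.5 mm above the bench. Pushing straight down on the plate 20 mm behind the pin (+x) folds it flat; its upper face then lies 27 mm above the bench.
- mallet: bystander: wooden mallet lying on the bench left of the tray, head 75 x 140 x 85 mm, handle to its -x; origin under the head's centre. Leave it alone.
- screwdriver: bystander: screwdriver with red handle lying on the bench right of the tray, along its x. Leave it alone.
- grease_tin: bystander: steel tin 68 mm across, 45 mm tall, standing on the tray's far right corner, behind the right-hand mount; origin at the centre of its underside. Leave it alone.
- locknut: bystander: dark steel round nut 32 mm across, 13 mm high, lying loose on the front part of the tray between the left and right mounts; origin at the centre of its underside. Leave it alone.

How it is judged:
On the way, in this order (a step that is already met when the one before it is completed fails the run):
1. the left pad is pressed down (over 2.5 mm) (value of joint pad_left above 0.0025 m), for 0.1 s.
2. the middle pad is pressed down (over 2.5 mm) (value of joint pad_middle above 0.0025 m), for 0.1 s.
3. the right pad is pressed down (over 2.5 mm) (value of joint pad_right above 0.0025 m), for 0.1 s.
4. the tag of the softest mount is pushed down flat, the other two standing (((contact force between mount_left and anything else below 0.4 N and value of joint tag_left above 1.4 rad and value of joint each of tag_middle, tag_right below 1.15 rad) or (contact force between mount_middle and anything else below 0.4 N and value of joint tag_middle above 1.4 rad and value of joint each of tag_left, tag_right below 1.15 rad) or (contact force between mount_right and anything else below 0.4 N and value of joint tag_right above 1.4 rad and value of joint each of tag_left, tag_middle below 1.15 rad))), for 0.2 s.
At the end, for the whole second after the job is handed in: The tag of the softest mount (broken inner spring: untouched, it bears only a light stub, under 0.4 N) lies flat (over 1.40 rad), the other two stand (under 1.15 rad), all pads are up again (within 1.5 mm) and the loose things lie within 15 mm of their places; the robot is clear (((contact force between mount_left and anything else below 0.4 N and value of joint tag_left above 1.4 rad and value of joint each of tag_middle, tag_right below 1.15 rad) or (contact force between mount_middle and anything else below 0.4 N and value of joint tag_middle above 1.4 rad and value of joint each of tag_left, tag_right below 1.15 rad) or (contact force between mount_right and anything else below 0.4 N and value of joint tag_right above 1.4 rad and value of joint each of tag_left, tag_middle below 1.15 rad)) and contact force between each of the fingers, the arm and anything else below 0.1 N and value of joint each of pad_left, pad_middle, pad_right below 0.0015 m and distance of each of mallet, screwdriver, grease_tin, locknut from where it was at the start of the episode below 0.015 m).
It fails at once if two tags are folded down (over 1.2 rad) (value of joint each of tag_middle, tag_right above 1.2 rad or value of joint each of tag_left, tag_right above 1.2 rad or value of joint each of tag_left, tag_middle above 1.2 rad).
It fails at once if a pad is pulled up (over 4 mm) (value of joint any of pad_left, pad_middle, pad_right below -0.004 m).
It fails at once if a loose thing is moved or lifted (over 15 mm) (distance of any of mallet, screwdriver, grease_tin, locknut from where it was at the start of the episode above 0.015 m).
It also fails if it takes over 48 s, if anything falls off the work surface, if the arm or the gripper's body presses on something with over 40 N, if the wrist force passes 120 N, or if a joint passes its speed limit or range.

## Working session

There is one attempt and no reset: what is moved stays moved. The work goes in short steps, Python scripts to look and compute and a shell command to move; the robot and the scene stay as the last step left them, time stands still between calls to the robot, and variables do not carry over. Pictures are saved under pics/ and viewed, about 8 in all and at most 12, crops included, and the job is handed in when it is done.

```bash
ls; mkdir -p pics; python3 - <<'E'
from rig import manip, viewer
import cv2,numpy as np
print(manip.get_state())
for n in("top","scene"):
    d=viewer.get_image(n); cv2.imwrite(f"pics/{n}0.png",d["frame"]); np.savez(f"{n}0.npz",**d)
    print(n,d["intrinsics"],d["D"],d["world_from_camera"])
E
```

```text
pics
{'clock': 0.0, 'qpos': array([ 1.12797281e+00,  2.76599775e-01,  1.50615643e+00, -7.30979478e-06,
        1.36068119e+00, -1.21017374e-01]), 'qd': array([-0.00242497,  0.00030332, -0.00034845,  0.00112425, -0.00022611,
        0.00113976]), 'effort': array([-1.84398661e-03, -4.16780126e+01, -2.45801586e+01, -1.49018765e-04,
        1.08667585e-02,  3.03393428e-06]), 'position': array([0.18162945, 0.54495181, 0.20672774]), 'ee_rot': array([-2.53171570e-04,  1.60208854e-01,  9.87082708e-01, -8.86952585e-04]), 'contact_force': array([-0.20328636,  0.46411219,  0.30419531]), 'moment': array([ 0.0023512 , -0.02747217,  0.015974  ]), 'width': 0.08519558971768648}
top [[469.37408443   0.         318.74621094]
 [  0.         469.37408443 193.48729032]
 [  0.           0.           1.        ]] [-0.09177766  0.          0.          0.          0.        ] [[ 0.00549845  0.98692669 -0.16107601  0.35446697]
 [-0.99994197  0.00393409 -0.01002931  0.00703716]
 [-0.00926451  0.16112181  0.98689104  1.40588391]
 [ 0.          0.          0.          1.        ]]
scene [[369.26254831   0.         319.56481154]
 [  0.         369.26254831 201.4330231 ]
 [  0.           0.           1.        ]] [0.01632681 0.         0.         0.         0.        ] [[-0.24614357 -0.6115473   0.75194631  1.32542638]
 [ 0.96921423 -0.16018043  0.186992    0.18894298]
 [ 0.00609263  0.77482394  0.63214773  0.71361559]
 [ 0.          0.          0.          1.        ]]
```

View pics/top0.png

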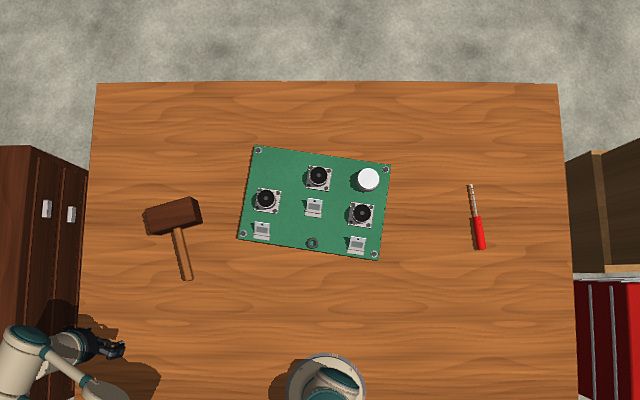

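View pics/scene0.png

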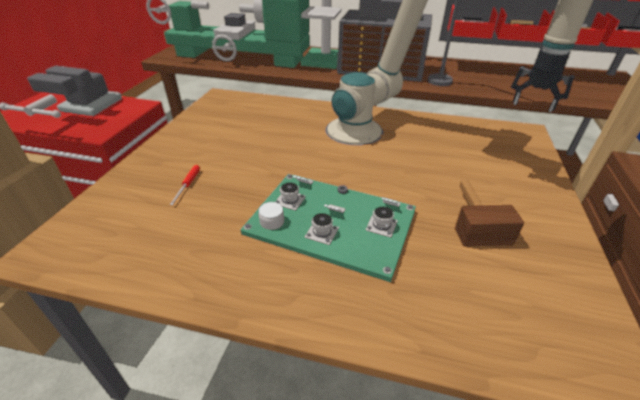

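The top view shows the tray with corners near (255,146), (390,164), (378,260) and (236,238). The pads are at (267,199), (318,177) and (361,213), the tags at (261,230), (314,207) and (356,244), and the nut at (312,243). In the scene view the pads are at (382,212), (322,219) and (289,187). Next I'll locate the tray, pads and tags from both views.

```bash
cat > h.py <<'E'
import cv2,numpy as np
def ray(d,uv):
    p=cv2.undistortPoints(np.float64(uv).reshape(-1,1,2),d["intrinsics"],d["D"]).reshape(-1,2)
    T=d["world_from_camera"]; r=np.c_[p[:,0],-p[:,1],-np.ones(len(p))]@T[:3,:3].T
    return T[:3,3],r
def plane(d,uv,z):
    o,r=ray(d,uv); return o+r*((z-o[2])/r[:,2])[:,None]
def deproj(d,uv):
    o,r=ray(d,uv); u=np.round(np.asarray(uv)).astype(int).reshape(-1,2); return o+r*d["range_z"][u[:,1],u[:,0]][:,None]
def tri(a,ua,b,ub):
    (o1,r1),(o2,r2)=ray(a,ua),ray(b,ub); s=np.linalg.lstsq(np.c_[r1[0],-r2[0]],o2-o1,rcond=None)[0]
    p,q=o1+s[0]*r1[0],o2+s[1]*r2[0]; return (p+q)/2,np.linalg.norm(p-q)
E
cat > m.py <<'E'
from h import *
t=dict(np.load("top0.npz")); s=dict(np.load("scene0.npz"))
def tray(d):
    hsv=cv2.cvtColor(d["frame"],cv2.COLOR_BGR2HSV)
    m=cv2.inRange(hsv,(60,80,40),(90,255,255))
    roi=np.zeros_like(m); roi[130:280,200:430]=255; m&=roi
    c=max(cv2.findContours(m,0,1)[0],key=cv2.contourArea)
    return hsv,c
for n,d in(("top",t),("scene",s)):
    hsv,c=tray(d)
    W=plane(d,c,.022)[:,:2]; r=cv2.minAreaRect(W.astype(np.float32)); print(n,"rect",r)
def dark(d,g):
    hsv=cv2.cvtColor(d["frame"],cv2.COLOR_BGR2HSV); x,y=g
    m=cv2.inRange(hsv,(0,0,0),(180,255,75)); R=np.zeros_like(m); cv2.circle(R,g,13,255,-1); m&=R
    n,l,st,ce=cv2.connectedComponentsWithStats(m)
    k=1+np.argmax(st[1:,4]); cs=cv2.findContours((l==k).astype(np.uint8),0,1)[0]
    (cx,cy),_,_=cv2.fitEllipse(max(cs,key=cv2.contourArea)); return (cx,cy),st[k]
for nm,g,gs in(("L",(267,199),(382,212)),("M",(318,177),(322,219)),("R",(361,213),(289,187))):
    a,sa=dark(t,g); b,sb=dark(s,gs)
    print(nm,a,sa,b,sb,"plane.072",plane(t,a,.072)[0],plane(s,b,.072)[0],"tri",tri(t,a,s,b),"depth",deproj(t,[a])[0],deproj(s,[b])[0])
for nm,x0,y0 in(("L",262,230),("M",314,206),("R",357,244)):
    u=[(x,y) for y in range(y0-14,y0+15) for x in range(x0-14,x0+15)]
    hsv=cv2.cvtColor(t["frame"],cv2.COLOR_BGR2HSV)
    P=deproj(t,u); k=np.array([hsv[y,x,1]<60 and hsv[y,x,2]>90 for x,y in u])&(P[:,2]>.028)&(P[:,2]<.07)
    Q=P[k]; top=Q[Q[:,2]>np.percentile(Q[:,2],75)]; print("tag",nm,k.sum(),Q.mean(0),"top",top.mean(0),Q[:,2].max())
c=np.hstack([cv2.resize(t["frame"][135:275,225:400],None,fx=2.2,fy=2.2,interpolation=2),cv2.resize(s["frame"][160:300,235:410],None,fx=2.2,fy=2.2,interpolation=2)])
cv2.imwrite("pics/crop0.png",c)
E
python3 m.py
```

```text
top rect ((0.5576680898666382, 0.032912760972976685), (0.4189811944961548, 0.2892664968967438), 81.4470443725586)
scene rect ((0.5701524019241333, 0.033508360385894775), (0.4142524003982544, 0.29358580708503723), 81.365234375)
L (264.48358154296875, 197.83111572265625) [254 190  20  17 233] (383.70379638671875, 211.9924774169922) [375 207  17  11 137] plane.072 [0.55887013 0.17690945 0.072     ] [0.5620521  0.17504336 0.072     ] tri (array([0.55929349, 0.17607837, 0.06990191]), np.float64(0.002192464123710322)) depth [0.557677   0.17591788 0.07978604] [0.56310201 0.17506248 0.07288245]
M (318.5276794433594, 174.6829833984375) [310 167  20  17 220] (322.00054931640625, 219.03280639648438) [314 214  17  11 139] plane.072 [0.62740941 0.02153006 0.072     ] [0.63069321 0.02306702 0.072     ] tri (array([0.62786882, 0.02196566, 0.06932596]), np.float64(0.0008313976051385301)) depth [0.62823724 0.02157402 0.06795439] [0.63139365 0.02323426 0.07264688]
R (361.5551452636719, 212.85330200195312) [352 204  21  20 245] (289.1024169921875, 187.1842498779297) [282 183  15   9  95] plane.072 [ 0.5165367 -0.1021753  0.072    ] [ 0.52149841 -0.10178154  0.072     ] tri (array([ 0.51708324, -0.10289997,  0.0685202 ]), np.float64(0.0009080883714060168)) depth [ 0.51679159 -0.10234706  0.06990211] [ 0.52241265 -0.10145093  0.07272966]
tag L 194 [0.4726564  0.18886852 0.04405627] top [0.48493809 0.18422236 0.05809523] 0.06818775049778791
tag M 199 [0.54218041 0.0357678  0.04448405] top [0.5547996  0.03383709 0.05785864] 0.06451936633935196
tag R 193 [ 0.43209528 -0.08982972  0.04515588] top [ 0.4450075  -0.09099695  0.05853355] 0.0644573448090402
```

View pics/crop0.png

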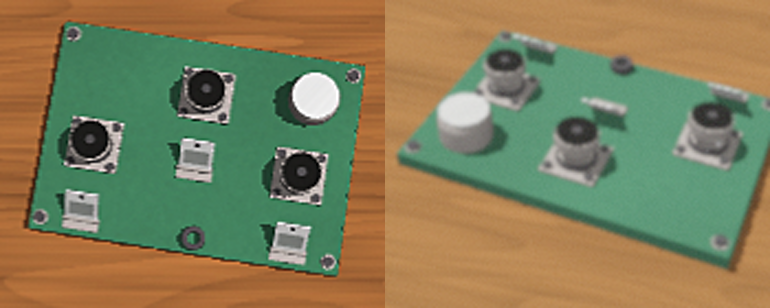

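Top and scene agree to about 3 mm. The tray centre is (0.558, 0.033) with yaw −0.149. I put the pads at L (0.560, 0.175), M (0.628, 0.022) and R (0.518, −0.102), and their faces triangulate at about 0.070. I'll shut the gripper and go above the left pad.

```bash
python3 -m crank '[[-0.476,-0.232,0,0,0,-10],[-0.476,-0.232,0,0,0,-10],[-0.476,-0.232,0,0,0,-10],[-0.476,-0.232,0,0,0,-10],[-0.476,-0.232,0,0,0,-10],[-0.476,-0.232,0,0,0,-10],[-0.476,-0.232,0,0,0,-10],[-0.476,-0.232,0,0,0,-10],[-0.476,-0.232,0,0,0,-10],[-0.476,-0.232,0,0,0,-10],[-0.476,-0.232,0.04,0,0,-10],[-0.476,-0.232,0.08,0,0,-10],[-0.476,-0.232,0.1,0,0,-10],[-0.476,-0.232,0.1,0,0,-10],[-0.476,-0.232,0.1,0,0,-10],[-0.476,-0.232,0.1,0,0,-10]]' 0 40
python3 - <<'E'
from rig import manip,viewer
import cv2,numpy as np
d=viewer.get_image("scene"); t=viewer.get_image("top")
cv2.imwrite("pics/a1.png",np.hstack([cv2.resize(t["frame"][135:275,225:400],None,fx=2.2,fy=2.2,interpolation=2),cv2.resize(d["frame"][160:300,275:450],None,fx=2.2,fy=2.2,interpolation=2)]))
s=manip.get_state()
from scipy.spatial.transform import Rotation as R
print(R.from_quat(s["ee_rot"],scalar_first=True).as_matrix(),s["width"],s["contact_force"])
E
```

```text
clock: 2.1
position: [0.5605, 0.1748, 0.1086]
ee_rot: [0.001, 0.073, 0.997, -0.0]
contact_force: [1.0, -0.2, -0.3]
width: 0.0002
[[-9.89204805e-01  1.46533840e-01  1.29884589e-03]
 [ 1.46532458e-01  9.89205248e-01 -1.10269640e-03]
 [-1.44640750e-03 -9.00469494e-04 -9.99998549e-01]] -0.00013652034251043974 [-0.74121604 -0.33441622 -0.28001037]
```

View pics/a1.png

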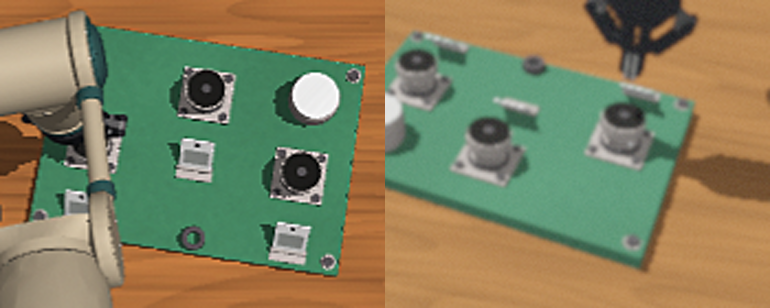

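The picture shows the closed fingers above the left pad, with the tip near (630,65) in the crop and the pad at (622,115). The tool axes line up with the tray. Now I'll press.

```bash
python3 -m crank '[[0,0,0.02,0,0,0],[0,0,0.03,0,0,0],[0,0,0.034,0,0,0],[0,0,0.038,0,0,0],[0,0,0.041,0,0,0],[0,0,0.0446,0,0,0],[0,0,0.0446,0,0,0],[0,0,0.0446,0,0,0],[0,0,0.0446,0,0,0],[0,0,0.0446,0,0,0],[0,0,0.0446,0,0,0]]'
python3 - <<'E'
from rig import manip
s=manip.get_state();print(s["position"],s["contact_force"],s["moment"])
E
```

```text
clock: 3.58
position: [0.5604, 0.1745, 0.0637]
ee_rot: [0.001, 0.074, 0.997, -0.0]
contact_force: [-0.5, -0.3, -1.0]
width: -0.0002
[0.56041439 0.17445289 0.06369698] [-0.46176342 -0.30728333 -1.03545558] [-0.03687819  0.03358228 -0.00083343]
```

There is no force at z = 0.064, so I'll look before going lower.

```bash
python3 - <<'E'
from rig import viewer
import cv2,numpy as np
from h import *
d=viewer.get_image("scene")
cv2.imwrite("pics/a2.png",cv2.resize(d["frame"][160:245,330:440],None,fx=6,fy=6,interpolation=2))
print(np.round(d["range_z"][196:222:2,374:396:2],3))
E
```

```text
[[1.114 1.115 1.15  0.942 0.934 0.935 0.934 0.931 0.929 0.934 0.923]
 [1.11  1.107 1.108 0.948 0.941 0.946 0.937 0.931 0.933 0.935 0.926]
 [1.104 1.103 1.098 0.956 0.945 0.942 0.944 0.945 0.944 1.103 1.138]
 [1.096 1.091 1.092 0.958 0.949 0.948 0.945 0.951 0.956 1.055 1.04 ]
 [1.088 1.085 1.092 0.961 0.96  0.951 0.948 0.952 0.961 1.08  1.078]
 [1.082 1.079 1.077 0.968 0.956 0.955 0.951 0.957 1.082 1.084 1.077]
 [1.075 0.994 0.997 0.995 0.961 0.958 0.965 0.961 1.075 1.078 1.077]
 [0.988 0.99  0.987 0.991 0.988 0.989 0.989 0.991 0.993 1.065 1.066]
 [0.983 0.982 0.983 0.985 0.983 0.982 0.981 0.983 0.984 0.985 1.061]
 [0.984 0.977 0.975 0.975 0.978 0.977 0.978 0.977 0.976 0.978 1.053]
 [0.978 0.971 0.97  0.97  0.969 0.97  0.969 0.97  0.97  0.973 1.043]
 [0.984 0.976 0.971 0.969 0.968 0.967 0.965 0.968 0.971 0.974 1.043]
 [1.    0.977 0.974 0.97  0.968 0.966 0.965 0.967 0.974 1.019 1.018]]
```

View pics/a2.png

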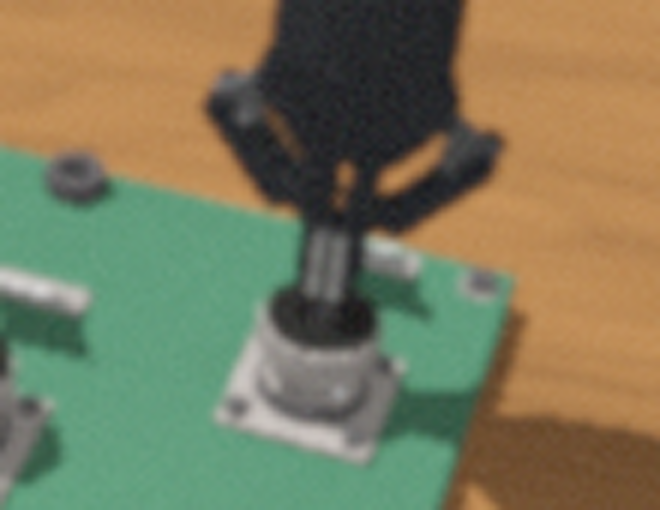

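The fingertips sit visually over the pad's far half, near (325,310) in the crop. I'll check tip and pad heights from the depth.

```bash
python3 - <<'E'
from rig import viewer,manip
from h import *
d=viewer.get_image("scene")
u=[(x,y) for y in range(196,222,2) for x in (376,382,384,386,388,390)]
P=deproj(d,u).reshape(13,6,3)
for k in (1,2,3): print(np.round(P[:,k],3).tolist())
t0=dict(np.load("scene0.npz"))
for g in((383,212),(322,219),(289,187)):
    print([np.round(np.median(deproj(q,[(g[0]+i,g[1]+j) for i in(-3,0,3) for j in(0,1,2)]),axis=0),4) for q in(t0,d)])
s=manip.get_state();print(s["contact_force"],s["qpos"],s["effort"])
E
```

```text
[[0.574, 0.165, 0.133], [0.573, 0.166, 0.127], [0.573, 0.166, 0.119], [0.572, 0.167, 0.112], [0.572, 0.168, 0.106], [0.573, 0.169, 0.1], [0.573, 0.169, 0.094], [0.556, 0.17, 0.072], [0.564, 0.171, 0.073], [0.571, 0.172, 0.072], [0.58, 0.173, 0.073], [0.588, 0.174, 0.073], [0.584, 0.174, 0.062]]
[[0.572, 0.17, 0.133], [0.571, 0.171, 0.126], [0.573, 0.171, 0.121], [0.574, 0.172, 0.115], [0.575, 0.173, 0.11], [0.571, 0.174, 0.1], [0.574, 0.174, 0.096], [0.552, 0.175, 0.07], [0.562, 0.176, 0.072], [0.57, 0.177, 0.072], [0.576, 0.178, 0.07], [0.587, 0.179, 0.073], [0.588, 0.179, 0.067]]
[[0.575, 0.175, 0.136], [0.575, 0.176, 0.13], [0.572, 0.176, 0.121], [0.576, 0.177, 0.118], [0.574, 0.178, 0.11], [0.573, 0.179, 0.102], [0.567, 0.179, 0.091], [0.548, 0.18, 0.068], [0.558, 0.181, 0.07], [0.567, 0.182, 0.071], [0.577, 0.183, 0.073], [0.585, 0.184, 0.073], [0.586, 0.184, 0.067]]
[array([0.5658, 0.1737, 0.0717]), array([0.5668, 0.1737, 0.0716])]
[array([0.6341, 0.0239, 0.0726]), array([0.6344, 0.024 , 0.072 ])]
[array([ 0.5254, -0.1015,  0.0714]), array([ 0.5243, -0.1021,  0.0718])]
[-0.30905572 -0.68077042 -0.29037162] [ 1.84157478e-01  4.05631706e-01  1.69081375e+00 -1.44713775e-03
  1.04404315e+00 -1.23879091e+00] [-2.59315854e-06 -4.53024745e+01 -2.05937362e+01 -6.61148195e-03
 -5.80341890e-03  4.36474784e-05]
```

Depth puts the real fingertips near z = 0.09, about 20 to 25 mm above the reported TCP, so the pad hasn't been touched yet. I'll go down carefully on force feedback.

```bash
python3 -m crank '[[0,0,0.005,0,0,0],[0,0,0.01,0,0,0],[0,0,0.01,0,0,0],[0,0,0.01,0,0,0]]'
python3 -m crank '[[0,0,0.004,0,0,0],[0,0,0.004,0,0,0],[0,0,0.004,0,0,0]]'
python3 -m crank '[[0,0,0.003,0,0,0],[0,0,0.003,0,0,0],[0,0,0.003,0,0,0]]'
```

```text
clock: 4.18
position: [0.5604, 0.1745, 0.0535]
ee_rot: [0.001, 0.073, 0.997, -0.0]
contact_force: [-0.6, -0.2, -0.9]
width: -0.0002
clock: 4.55
position: [0.5604, 0.1744, 0.0495]
ee_rot: [0.001, 0.073, 0.997, -0.001]
contact_force: [0.9, 0.6, -0.1]
width: 0.0
clock: 4.92
position: [0.5608, 0.1745, 0.0468]
ee_rot: [0.001, 0.073, 0.997, -0.0]
contact_force: [-0.3, 0.5, 2.2]
width: -0.0001
```

Contact starts around TCP z = 0.049. I'll continue in small steps.

```bash
python3 -m crank '[[0,0,0.002,0,0,0],[0,0,0.002,0,0,0],[0,0,0.002,0,0,0],[0,0,0.002,0,0,0]]'
python3 -m crank '[[0,0,0.002,0,0,0],[0,0,0.002,0,0,0],[0,0,0.002,0,0,0],[0,0,0.002,0,0,0]]'
python3 -m crank '[[0,0,0.002,0,0,0],[0,0,0.002,0,0,0],[0,0,0.002,0,0,0],[0,0,0.002,0,0,0]]'
```

```text
clock: 5.42
position: [0.5608, 0.1745, 0.045]
ee_rot: [0.001, 0.073, 0.997, -0.0]
contact_force: [0.4, 0.7, 4.1]
width: -0.0001
clock: 5.92
position: [0.5608, 0.1745, 0.0434]
ee_rot: [0.001, 0.073, 0.997, -0.0]
contact_force: [-1.0, -1.2, 7.3]
width: -0.0002
clock: 6.42
position: [0.5609, 0.1745, 0.0421]
ee_rot: [0.001, 0.073, 0.997, -0.0]
contact_force: [-1.7, -0.7, 7.8]
width: -0.0
```

The left mount gives about 7.8 N at 6 to 7 mm, roughly 1.3 N/mm, which looks sound. I'll lift and press the middle pad to the same TCP height.

```bash
cat > f.py <<'E'
from rig import manip
s=manip.get_state();print(s["position"].round(4),s["contact_force"].round(2))
E
python3 -m crank '[[0,0,-0.03,0,0,0],[0,0,-0.06,0,0,0],[-0.045,-0.07,-0.06,0,0,0],[-0.089,-0.141,-0.06,0,0,0],[-0.089,-0.141,-0.06,0,0,0],[-0.089,-0.141,-0.06,0,0,0],[-0.089,-0.141,-0.04,0,0,0],[-0.089,-0.141,-0.02,0,0,0],[-0.089,-0.141,-0.012,0,0,0],[-0.089,-0.141,-0.012,0,0,0],[-0.089,-0.141,-0.012,0,0,0]]'
python3 -m crank '[[0,0,0.004,0,0,0],[0,0,0.008,0,0,0],[0,0,0.01,0,0,0],[0,0,0.01,0,0,0],[0,0,0.01,0,0,0],[0,0,0.01,0,0,0]]'
python3 -m crank '[[0,0,0.002,0,0,0],[0,0,0.002,0,0,0],[0,0,0.002,0,0,0]]'; python3 f.py
```

```text
clock: 7.8
position: [0.6287, 0.0224, 0.0551]
ee_rot: [0.002, 0.073, 0.997, -0.0]
contact_force: [-0.1, 0.6, 0.7]
width: -0.0001
clock: 8.55
position: [0.6291, 0.0224, 0.0456]
ee_rot: [0.002, 0.073, 0.997, -0.0]
contact_force: [1.1, 1.0, 4.9]
width: 0.0
clock: 8.93
position: [0.6292, 0.0224, 0.044]
ee_rot: [0.003, 0.073, 0.997, -0.0]
contact_force: [-1.3, 1.3, 6.3]
width: -0.0
[0.6292 0.0224 0.044 ] [-1.31  1.28  6.25]
```

```bash
python3 -m crank '[[0,0,0.003,0,0,0],[0,0,0.003,0,0,0],[0,0,0.003,0,0,0]]'
python3 -m crank '[[0,0,0.0005,0,0,0]]'
```

```text
clock: 9.3
position: [0.6292, 0.0224, 0.0421]
ee_rot: [0.003, 0.073, 0.997, -0.0]
contact_force: [-2.6, 1.1, 10.2]
width: -0.0001
clock: 9.43
position: [0.6292, 0.0224, 0.0427]
ee_rot: [0.003, 0.073, 0.997, -0.0]
contact_force: [-1.2, 0.3, 8.8]
width: -0.0002
```

The middle reads 9 to 10 N at z = 0.042, so it's sound. Right pad next.

```bash
python3 -m crank '[[0,0,-0.03,0,0,0],[0,0,-0.06,0,0,0],[0.045,-0.07,-0.06,0,0,0],[0.091,-0.14,-0.06,0,0,0],[0.091,-0.14,-0.06,0,0,0],[0.091,-0.14,-0.06,0,0,0],[0.091,-0.14,-0.04,0,0,0],[0.091,-0.14,-0.02,0,0,0],[0.091,-0.14,-0.012,0,0,0],[0.091,-0.14,-0.012,0,0,0],[0.091,-0.14,-0.012,0,0,0]]'
python3 -m crank '[[0,0,0.004,0,0,0],[0,0,0.008,0,0,0],[0,0,0.01,0,0,0],[0,0,0.01,0,0,0],[0,0,0.01,0,0,0],[0,0,0.01,0,0,0]]'
python3 -m crank '[[0,0,0.003,0,0,0],[0,0,0.003,0,0,0],[0,0,0.003,0,0,0]]'
python3 -m crank '[[0,0,0.001,0,0,0],[0,0,0.001,0,0,0]]'
```

```text
clock: 10.8
position: [0.5194, -0.1027, 0.0546]
ee_rot: [0.004, 0.073, 0.997, -0.0]
contact_force: [0.1, -0.0, 0.4]
width: 0.0003
clock: 11.55
position: [0.5199, -0.1028, 0.0448]
ee_rot: [0.004, 0.073, 0.997, -0.0]
contact_force: [0.2, 0.1, 1.3]
width: -0.0002
clock: 11.92
position: [0.5199, -0.1028, 0.0419]
ee_rot: [0.004, 0.073, 0.997, -0.0]
contact_force: [0.8, 0.9, 3.4]
width: -0.0004
clock: 12.18
position: [0.52, -0.1029, 0.041]
ee_rot: [0.004, 0.073, 0.997, -0.0]
contact_force: [-0.3, 0.4, 4.2]
width: 0.0
```

The right mount gives 4.2 N where the others gave 8 to 10 N, so it's the soft one. I'll lift, move 83 mm towards the robot along the tray's −x, and push its tag down in steps.

```bash
python3 -m crank '[[0,0,-0.03,0,0,0],[0,0,-0.06,0,0,0],[0.04,0,-0.06,0,0,0],[0.083,0,-0.06,0,0,0],[0.083,0,-0.06,0,0,0],[0.083,0,-0.04,0,0,0],[0.083,0,-0.02,0,0,0],[0.083,0,0,0,0,0],[0.083,0,0.01,0,0,0],[0.083,0,0.02,0,0,0],[0.083,0,0.025,0,0,0],[0.083,0,0.03,0,0,0],[0.083,0,0.03,0,0,0]]'
python3 -m crank '[[0,0,0.003,0,0,0],[0,0,0.006,0,0,0],[0,0,0.006,0,0,0],[0,0,0.006,0,0,0]]'
python3 -m crank '[[0,0,0.002,0,0,0],[0,0,0.002,0,0,0],[0,0,0.002,0,0,0]]'
```

```text
clock: 13.8
position: [0.4378, -0.0907, 0.0101]
ee_rot: [0.004, 0.073, 0.997, -0.0]
contact_force: [-0.0, 0.2, 0.4]
width: 0.0001
clock: 14.3
position: [0.4374, -0.0906, 0.004]
ee_rot: [0.003, 0.073, 0.997, -0.0]
contact_force: [0.9, -1.2, -0.2]
width: 0.0002
clock: 14.68
position: [0.4375, -0.0906, 0.0031]
ee_rot: [0.004, 0.073, 0.997, -0.0]
contact_force: [-2.0, 0.2, 13.3]
width: -0.0
```

A firm 13 N at the expected height means the tag is flat. I'll press slightly more, retreat and look.

```bash
python3 -m crank '[[0,0,0.002,0,0,0],[0,0,0.002,0,0,0]]'
python3 -m crank '[[0,0,-0.04,0,0,0],[0,0,-0.1,0,0,0],[0,0,-0.15,0,0,0],[0,-0.06,-0.2,0,0,0],[0.05,-0.12,-0.25,0,0,0],[0.05,-0.18,-0.25,0,0,0],[0.05,-0.24,-0.25,0,0,0],[0.05,-0.24,-0.25,0,0,0],[0.05,-0.24,-0.25,0,0,0],[0.05,-0.24,-0.25,0,0,0],[0.05,-0.24,-0.25,0,0,0]]'
python3 - <<'E'
from rig import viewer,manip
from h import *
t=viewer.get_image("top"); s=viewer.get_image("scene")
cv2.imwrite("pics/end.png",np.hstack([cv2.resize(t["frame"][135:275,225:400],None,fx=2.2,fy=2.2,interpolation=2),cv2.resize(s["frame"][160:300,235:410],None,fx=2.2,fy=2.2,interpolation=2)]))
hsv=cv2.cvtColor(t["frame"],cv2.COLOR_BGR2HSV)
for nm,x0,y0 in(("L",262,230),("M",314,206),("R",357,244)):
    u=[(x,y) for y in range(y0-14,y0+15) for x in range(x0-14,x0+15)]
    P=deproj(t,u); k=np.array([hsv[y,x,1]<60 and hsv[y,x,2]>90 for x,y in u])&(P[:,2]<.08)
    print(nm,k.sum(),np.percentile(P[k][:,2],[50,90]))
a=dict(np.load("scene0.npz"))
for g in((383,212),(322,219),(289,187)):
    print([np.round(np.median(deproj(q,[(g[0]+i,g[1]+j) for i in(-3,0,3) for j in(0,1,2)]),axis=0)[2],4) for q in(a,s)])
z=manip.get_state();print(z["clock"],z["contact_force"],z["qd"].round(3))
E
```

```text
clock: 14.92
position: [0.4375, -0.0906, 0.003]
ee_rot: [0.004, 0.073, 0.997, -0.001]
contact_force: [-4.3, 1.3, 20.2]
width: 0.0003
clock: 16.3
position: [0.3514, -0.319, 0.2525]
ee_rot: [0.004, 0.072, 0.997, -0.0]
contact_force: [-1.1, 0.6, 0.4]
width: -0.0003
L 283 [0.03525039 0.05718155]
M 284 [0.03706009 0.0556913 ]
R 344 [0.02652498 0.03040917]
[np.float64(0.0717), np.float64(0.072)]
[np.float64(0.0726), np.float64(0.0716)]
[np.float64(0.0714), np.float64(0.0721)]
16.4 [0.25814378 0.75034287 0.20416609] [-0.002  0.001 -0.004 -0.001 -0.001 -0.001]
```

View pics/end.png

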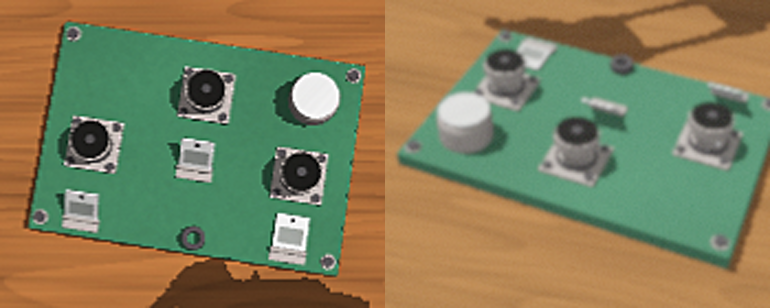

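The right tag, at (290,238) in the left crop, lies flat. The other two, at (80,210) and (195,158), are still standing. All three pads are up, and the nut at (192,238) and the tin at (315,98) haven't moved. I'll hand in.

```bash
python3 -c "
from rig import job
print(job.sign_off())"
```

```text
the job is handed in; nothing more can be done
None
```

I pressed the left, middle and right pads in that order, found the right mount soft, and folded only its tag flat. I handed the job in at about 16.4 s.

**Stiffness:** at nearly the same press depth (TCP z about 0.042), the left pad pushed back with about 8 N and the middle with 9 to 10 N. The right gave only 3.4 N there, and 4.2 N one millimetre lower.

**Last checks:**
- **Tags:** depth puts the right tag at about 27 mm high, which is flat. The left and middle tags' upper edges are still about 57 mm high.
- **Pads:** all three are back at about 72 mm.
- **Loose things:** the nut and tin look unmoved in the last picture. I didn't look at the mallet and screwdriver again, but the arm never went near them at bench height.
- **Hand:** it is clear of everything. The force reading was within the roughly 1 N of noise it shows in free air.

**Disagreement:** the real fingertips with the jaws shut stood about 24 mm above the reported TCP. My first press on the left pad therefore stopped short, and I found contact by depth and force instead. The top and scene cameras also differed by about 3 to 5 mm in x, so I used values between the two.

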